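# Open the bond-test jig and load its swing-out plate

### The arm

A 6-joint arm with a two-finger parallel gripper is mounted at the origin on a cart in front of the work surface, level with it; the furniture and walls round the work are solid. World frame = base frame: x ahead of the robot, y to its left, z up, the work surface at z = 0. Lengths are in mm, angles in rad, forces in N, time in s.
With the tool pointing down it reaches from about 275 to 725 mm from the base axis. Payload 15.9 kg.
Tool frame: the origin (TCP) lies where the fingers leave the gripper's body, on its centre line; the fingertips stand 73 mm ahead of it and the grasp point (between the pads) lies 54 mm ahead of it (bot.tcp_to_grasp is the distance from the TCP to the grasp point, in mm); x points along the fingers, y is the direction in which the jaws open and shut, and the axes are right-handed (so a half turn about x gives the same grasp; the last joint's range is limited). The gripper opens to 85 mm and grips with 20 to 120 N. Pads are 22 mm wide; open, the fingers measure 114 mm over their backs; the gripper's body (76 mm by 85 mm) begins 54 mm behind the grasp point. The pads swing forward as they close: fully open they stand 13 mm farther back than shut.
Start: joints at [1.317, 0.213, -0.034, 1.323, 0, 1.571], TCP at [125.537, 483.969, 303.906] pointing down, gripper open.
Joint ranges: [-2.98, 2.98], [-0.74, 1.72], [-1.14, 1.35], [-2.1, 2.04], [-1.57, 1.44], [-3.14, 3.14]. Speed limits (rad/s): [1.89, 1.89, 2.39, 2.57, 3.14, 3.14].

### API

Orientations are given as a 3x3 rotation matrix whose columns are the frame's x, y, z axes.
In Python, from rig import bot gives the robot as it stands. The module is installed in compiled form; this text tells all that it offers.
- The arm moves only by the tool drive_tool, never from a script. Its argument "commands" is a list of rows, each a list of 7 numbers: the shift along the world's x, y, z in cm, then the turn, a rotation vector about the world's x, y, z in degrees, then the opening, from 0 (shut) to 1 (fully open). A call has 1 to 5 rows; each row shifts and turns the pose as measured when the row begins; what a row does not reach is not made up. A row lasts 1/10 s, in which the tool goes at most 50 mm and 8.59 degrees, less where a joint would pass 70% of its speed; a pose out of reach is approached as far as the arm can. A call with a gripper value outside its range is refused whole. The fingers move at their own pace and stop on an object; "force" is the grip in N (left out, the last holds). Time passes only in rows, so rows that do not move let the fingers close. It gives the time, the measured TCP pose, the force and the opening at its end, in the units of the state.
- bot.read_state(): the state, without advancing time (a new reading comes with each control period).
- bot.camera(name): name is "side" or "top" or "wrist"; returns a dict with "color" (420x560x3 uint8, red, green, blue), "fovy" (degrees; the focal length in pixels is half the picture's height over the tangent of half this angle, whatever the lens; pixels are square), "cx", "cy" (the principal point, pixels), "D" ([k1, k2, p1, p2, k3] as OpenCV has them; the pictures are not rectified), "R" (3x3) and "t" (3): a world point X has camera coordinates R X + t. Camera axes: x right, y down, z forward; pixel columns grow to the right and rows downward; lengths in mm; the calibration is good to about 2 mm. A picture is of the moment at which its call begins. There is no depth.
- bot.finish_job(): hands the job in, once; it reports no verdict.
The state is a dict: "t": time; "q": joint angles; "qvel": joint speeds; "tau": joint torques, N m; "eef_pos": TCP position; "tcp_rot": TCP orientation; "ft_force": force on the tool from outside, world axes, zero at the start; "torque": the same for the moment, N m; "gripper_width": opening from 0.0 (shut) to 1.0 (fully open).
Only numpy, scipy, OpenCV 4.12 (cv2) and the standard library are available. Lean on these libraries where they do the work, as an engineer would, in place of code of your own. Each camera call takes 0.05 s, during which the arm holds its last target. There are 200 camera calls.

### The job

Press the release button on the clamshell test jig so that its lid springs open to its stop, then push the metal plate inside, by the post at its corner, so that it swings out round its pivot pin all the way to its stop, over the front of the jig. Then lay the narrow green pad flat and right way up on the plate, lengthwise along it and centred, and let go. Leave the wide green pad and the other loose things where they are.

Things in the scene. Friction and masses are not known exactly. Their poses are not given: they have to be found in the camera images.
- jig: Fixed clamshell test jig, an aluminium slab 140 (x) x 170 (y) x 30 mm high; origin at the centre of its underside on the worktop, its x axis points away from its front (to the hinge side), y to its left, z up. A grey shell lid with a clear window covers the slab from z = 32 to 76 mm while shut.
- release (a joint): Travel of the release button in m: 0 up, 0.006 fully pressed (straight down). It is spring loaded, 1.4 N at the start and about 5 N fully down; beyond about 4 mm it draws the latch bolt back and frees the lid. It springs up again when let go. The lid cannot be opened otherwise.
- release_top (a point): Centre of the top face of the release button, a round black button 28 mm in diameter 52 mm above the worktop when up; it is pressed straight down. Its housing, 56 x 90 x 30 mm high, adjoins the right side of the jig (y = -79 to -169 mm); between button and lid a bolt guide 30 x 14 mm (y = -104 to -118 mm) rises to z = 59 mm. The button lies at x = -40, y = -144 mm in the jig's frame.
- lid (a joint): Lid angle in rad: 0 shut and latched, 2.2 open against its stop (leaning back beyond upright). Once unlatched a light damped spring throws it open in one to two seconds and keeps it there. Its hinge runs along the jig's y at x = +72, z = 32 mm in the jig's frame; the lid is 140 mm long from the hinge and 44 mm deep; wide open it reaches about 145 mm high and 120 mm behind the hinge.
- plate (a joint): Angle of the swing-out plate about its vertical pivot pin in rad: 0 to 0.1 at the start (lying along the jig's width under the lid), growing as the free end swings toward the front (clockwise from above) up to the stop at 1.571, where the plate points straight out over the front of the jig. A little friction (about 1 N at the post) holds it where it is left.
- plate_pivot (a point): Axis of the pivot pin, flush with the plate's top face. The aluminium plate is 140 x 52 x 8 mm, its top face 41 mm above the worktop, level. Frame of the plate: the plate's long axis is y, and it reaches from y = +20 to -120 mm and x = -26 to +26 mm from the pivot.
- plate_mid (a point): Centre of the plate's top face (same axes as plate_pivot: y along the plate from the free end toward the pivot, x across it, z up). 50 mm from the pivot axis.
- plate_post (a point): Top centre of the upright steel post, 10 mm in diameter and 26 mm high above the plate's top face, on a lug at the corner of the plate's free end, on the side that faces the hinge while stowed: x = +34, y = -108 mm from the pivot in the plate's frame. Pushed from behind, toward the plate's -x side, it swings the plate out.
- narrow_center (a point): Centre (half-way up) of the narrow green rubber pad, 140 x 30 x 12 mm (x long, y wide, z up), about 50 g, with a light patch on its upper face, lying loose on the worktop to the right of the jig. It and the wide pad may have changed places.
- wide_center (a point): Centre of the wide green rubber pad, 140 x 58 x 12 mm, otherwise alike; to be left alone.
- weight: Brass weight 34 mm wide, 23 mm high, origin at the centre of its underside; bystander.
- dish: Small glass dish 60 mm wide, 12 mm high, origin at the centre of its underside; bystander.
- spatula: Spatula with wooden handle, 199 mm long, 18 mm wide, 14 mm high, long axis y, origin at the centre of its underside; bystander.

How it is judged (in metres and radians):
On the way, in this order (a step that is already met when the one before it is completed fails the run):
1. the lid has sprung open to its stop (value of joint lid above 2.05 rad), for 0.2 s.
2. the plate is swung out to its stop, the lid open (value of joint lid above 2.05 rad and value of joint plate above 1.45 rad), for 0.2 s.
3. the narrow pad lies centred along the plate (all of step 2 and x of narrow_center in the frame of plate_mid between -0.01 and 0.01 m and y of narrow_center in the frame of plate_mid between -0.015 and 0.015 m and z of narrow_center in the frame of plate_mid between 0.002 and 0.01 m and angle between the x axis of narrow_center and the y axis of plate_mid, either way round below 0.17 rad and angle between narrow_center's own z axis and vertical below 0.1 rad), for 0.2 s.
At the end, for the whole second after the job is handed in: The lid stands open (above 2.05 rad of 2.2), the plate is swung out (above 1.45 rad of 1.571), and the narrow pad lies at rest, released, flat and right way up on the plate, its centre within 15 mm along and 10 mm across of the plate's centre and its length within 0.17 rad of the plate's (all of step 3 and linear speed of narrow_pad below 0.01 m/s); the robot touches nothing.
It fails at once if the wide pad, weight, dish or spatula is moved more than 25 mm (distance of any of wide_center, weight, dish, spatula from where it was at the start of the episode above 0.025 m).
It also fails if it takes over 69 s, if anything falls off the work surface, if the arm or the gripper's body presses on something with over 40 N, if the wrist force passes 120 N, or if a joint passes its speed limit or range.

## Working session

There is one attempt and no reset: what is moved stays moved. The work goes in short steps, Python scripts to look and compute and a tool call to move; the robot and the scene stay as the last step left them, time stands still between calls to the robot, and variables do not carry over. Pictures are saved under pics/ and viewed, about 8 in all and at most 12, crops included, and the job is handed in when it is done.

Besides the shell and the picture viewer there is one more tool, called after ">>>" as name([rows], argument=value, ...), one row to a line, values as JSON. drive_tool: Moves the arm, as the interface text tells. Its arguments: {"type":"object","properties":{"commands":{"type":"array","items":{"type":"array","items":{"type":"number"}}},"force":{"type":"number"}},"required":["commands"]}

```bash
mkdir -p pics; cat > h.py <<'E'
import numpy as np, cv2
from rig import bot
def K(c):
    f=c["color"].shape[0]/2/np.tan(np.radians(c["fovy"])/2)
    return np.array([[f,0,c["cx"]],[0,f,c["cy"]],[0,0,1.]])
def ray(c,uv,z):
    n=cv2.undistortPoints(np.array(uv,float).reshape(-1,1,2),K(c),np.array(c["D"],float)).reshape(-1,2)
    R=np.array(c["R"]);t=np.array(c["t"]).ravel()
    o=-R.T@t; d=np.c_[n,np.ones(len(n))]@R
    return o+d*((z-o[2])/d[:,2])[:,None]
def proj(c,X):
    R=np.array(c["R"]);t=np.array(c["t"],float).ravel()
    return cv2.projectPoints(np.array(X,float).reshape(-1,1,3),cv2.Rodrigues(R)[0],t,K(c),np.array(c["D"],float))[0].reshape(-1,2)
def snap(n,f):
    c=bot.camera(n); cv2.imwrite(f"pics/{f}.png",c["color"][:,:,::-1]); return c
def st():
    s=bot.read_state(); print("t",round(s["t"],2),"pos",np.round(s["eef_pos"],1),"F",np.round(s["ft_force"],1),"w",round(s["gripper_width"],3)); print(np.round(s["tcp_rot"],3)); return s
E
python3 - <<'E'
from h import *
import pickle
d={n:snap(n,n+"0") for n in("top","side")}
pickle.dump(d,open("c0.pkl","wb"))
for n,c in d.items(): print(n,c["fovy"],c["cx"],c["cy"],-np.array(c["R"]).T@np.array(c["t"]).ravel())
st()
cv2.imwrite("pics/both.png",cv2.resize(np.vstack([d["top"]["color"]])[:,:,::-1],(800,600)))
E
```

```text
top 45.06536831731622 284.65948646324904 212.97661481389352 [ 352.33348947  -23.03726531 1555.89507702]
side 55.6452797335091 277.78610860514493 203.9789356773552 [  453.58542735 -1063.71420302   943.08060276]
t 0.1 pos [125.5 483.8 303.5] F [-0.5 -0.2  0.6] w 1.0
[[-0.     0.251  0.968]
 [-0.001  0.968 -0.251]
 [-1.    -0.001 -0.   ]]
```

View pics/top0.png

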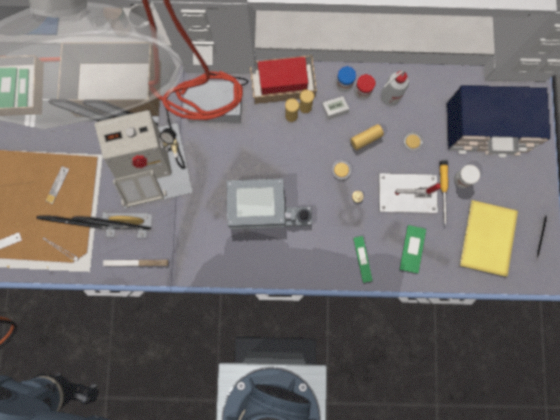

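View pics/side0.png

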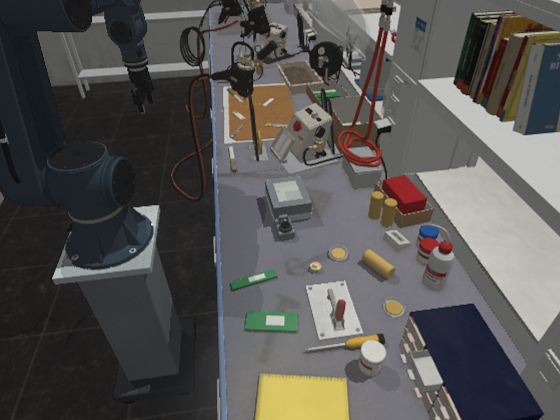

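```bash
python3 - <<'E'
from h import *
import pickle
d=pickle.load(open("c0.pkl","rb"))
for n,c in d.items():
    print(n,"base,tcp",proj(c,[[0,0,0],[125.5,483.8,303.5]]).round())
    hsv=cv2.cvtColor(c["color"],cv2.COLOR_RGB2HSV)
    m=cv2.inRange(hsv,(50,120,50),(85,255,255)); m=cv2.morphologyEx(m,cv2.MORPH_CLOSE,np.ones((9,9)))
    for k in cv2.findContours(m,cv2.RETR_EXTERNAL,cv2.CHAIN_APPROX_NONE)[0]:
        if cv2.contourArea(k)<150: continue
        p=ray(c,k.reshape(-1,2),12)[:,:2].astype(np.float32)
        print(n,k.reshape(-1,2).mean(0).round(),cv2.minAreaRect(p))
c=d["top"]
print(ray(c,[[304,215]],52),ray(c,[[257,205]],76))
cv2.imwrite("pics/z1.png",np.hstack([cv2.resize(c["color"][165:295,215:345],(400,400),interpolation=3),cv2.resize(d["side"]["color"][165:265,240:340],(400,400),interpolation=3)])[:,:,::-1])
E
```

```text
top base,tcp [[271. 417.]
 [ 66. 387.]]
top [412. 249.] ((502.5563659667969, -420.5897216796875), (50.961326599121094, 131.6453094482422), 78.81266021728516)
side base,tcp [[110. 238.]
 [143.  94.]]
side [253. 280.] ((470.83624267578125, -270.3807678222656), (137.2184600830078, 29.990074157714844), 14.755205154418945)
[[593.38471726 -84.85263922  52.        ]] [[616.21838677  56.19939901  76.        ]]
```

View pics/z1.png

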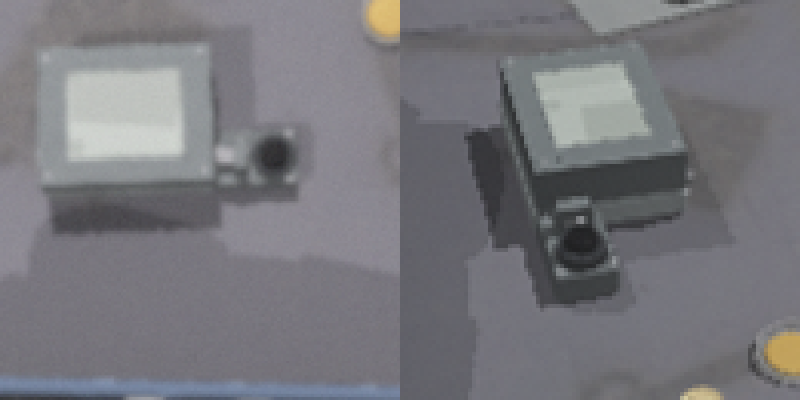

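```bash
python3 - <<'E'
from h import *
import pickle
d=pickle.load(open("c0.pkl","rb")); c=d["top"]; s=d["side"]
k=130/400
P=ray(c,np.array([[40,48],[210,42],[217,185],[40,188]])*k+[215,165],76); print("lid",P.round(1), P.mean(0).round(1))
print("yaw", np.degrees(np.arctan2(*(P[3]-P[2])[[0,1]])),np.degrees(np.arctan2(*(P[0]-P[1])[[0,1]])))
print("btn top",ray(c,[np.array([272,153])*k+[215,165]],52),"side",ray(s,[np.array([181,236])/4+[240,165]],52))
for n,cc,box in(("top",c,(345,225,440,295)),("side",s,(215,255,315,345))):
    x0,y0,x1,y1=box
    hsv=cv2.cvtColor(cc["color"],cv2.COLOR_RGB2HSV)[y0:y1,x0:x1]
    m=cv2.inRange(hsv,(45,70,30),(90,255,255))
    m=cv2.morphologyEx(m,cv2.MORPH_CLOSE,cv2.getStructuringElement(2,(15,15)))
    for q in cv2.findContours(m,0,1)[0]:
        if cv2.contourArea(q)<100: continue
        p=ray(cc,q.reshape(-1,2)+[x0,y0],10)[:,:2].astype(np.float32)
        print(n,cv2.minAreaRect(p))
for n,uv in(("weight",(357,197)),("dish",(350,213))): print(n,ray(c,[uv],10))
E
```

```text
lid [[688.3 145.3  76. ]
 [698.3 -19.8  76. ]
 [558.  -29.9  76. ]
 [551.  139.6  76. ]] [623.9  58.8  76. ]
yaw -2.364071953779522 -3.4782966676794898
btn top [[594.17892243 -83.03250348  52.        ]] side [[598.92161252 -87.25974427  52.        ]]
top ((469.1595764160156, -267.4383850097656), (139.5438232421875, 29.772994995117188), 11.916399955749512)
top ((508.24951171875, -422.2397766113281), (58.41789627075195, 150.0736846923828), 79.25389862060547)
side ((505.3074951171875, -422.1787414550781), (60.509376525878906, 139.0518341064453), 80.94001770019531)
side ((471.47265625, -270.35943603515625), (139.41726684570312, 36.681758880615234), 12.948079109191895)
weight [[ 660.87819303 -250.69606267   10.        ]]
dish [[ 609.84299003 -228.9888201    10.        ]]
```

>>> drive_tool([
  [3.1, -3.8, 0, 0, 0, 3.5, 0],
  [3.1, -3.8, 0, 0, 0, 3.5, 0],
  [3.1, -3.8, 0, 0, 0, 3.5, 0],
  [3.1, -3.8, 0, 0, 0, 3.5, 0],
  [3.1, -3.8, 0, 0, 0, 3.5, 0],
])

```text
t: 0.6
eef_pos: [280.0, 290.9, 301.2]
tcp_rot: [[-0.001, -0.071, 0.997], [-0.003, 0.997, 0.071], [-1.0, -0.003, -0.002]]
ft_force: [1.3, 0.6, -0.2]
gripper_width: 0.143
```

>>> drive_tool([
  [3.1, -3.8, 0, 0, 0, 0, 0],
  [3.1, -3.8, 0, 0, 0, 0, 0],
  [3.1, -3.8, 0, 0, 0, 0, 0],
  [3.1, -3.8, 0, 0, 0, 0, 0],
  [3.1, -3.8, 0, 0, 0, 0, 0],
])

```text
t: 1.1
eef_pos: [435.7, 94.8, 301.0]
tcp_rot: [[-0.001, -0.075, 0.997], [-0.003, 0.997, 0.075], [-1.0, -0.003, -0.001]]
ft_force: [1.0, 2.2, 0.0]
gripper_width: 0.0
```

>>> drive_tool([
  [3.1, -3.8, 0, 0, 0, 0, 0],
  [3.1, -3.8, 0, 0, 0, 0, 0],
  [3.1, -3.8, 0, 0, 0, 0, 0],
])

```text
t: 1.4
eef_pos: [528.9, -22.7, 300.6]
tcp_rot: [[-0.001, -0.074, 0.997], [-0.003, 0.997, 0.074], [-1.0, -0.003, -0.002]]
ft_force: [1.1, 0.8, -0.3]
gripper_width: -0.004
```

>>> drive_tool([
  [3.4, -3.3, 0, 0, 0, -1, 0],
  [3.3, -3.3, 0, 0, 0, 0, 0],
  [0, 0, -5, 0, 0, 0, 0],
  [0, 0, -5, 0, 0, 0, 0],
  [0, 0, -4.0, 0, 0, 0, 0],
])

```text
t: 1.9
eef_pos: [608.1, -100.0, 164.0]
tcp_rot: [[0.018, -0.048, 0.999], [-0.007, 0.999, 0.048], [-1.0, -0.007, 0.018]]
ft_force: [0.6, -0.2, -0.6]
gripper_width: 0.003
```

```bash
python3 - <<'E'
from h import *
st(); a=snap("wrist","w1"); b=snap("side","s1"); c=snap("top","t1")
print(ray(c,[[304,215]],52))
cv2.imwrite("pics/z2.png",np.hstack([cv2.resize(a["color"],(400,300)),cv2.resize(b["color"][165:265,240:373],(400,300),interpolation=3)])[:,:,::-1])
E
```

```text
t 1.9 pos [ 608.1 -100.   164. ] F [ 0.6 -0.2 -0.6] w 0.003
[[ 0.018 -0.048  0.999]
 [-0.007  0.999  0.048]
 [-1.    -0.007  0.018]]
[[593.38471726 -84.85263922  52.        ]]
```

View pics/z2.png

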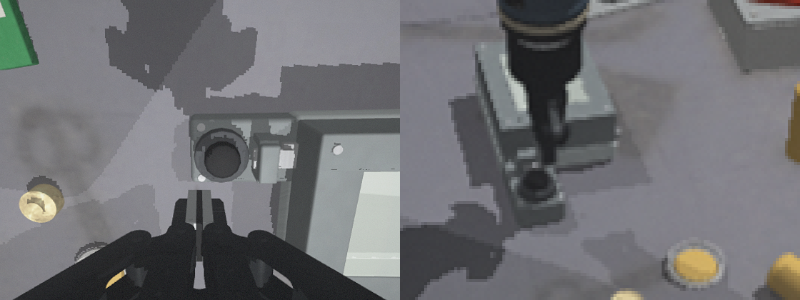

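```bash
python3 - <<'E'
from h import *
st(); a=bot.camera("wrist")
print(ray(a,[[222*1.4,159*1.4]],52), "lid corner",ray(a,[[300*1.4,117*1.4],[337*1.4,150*1.4]],76),"weight",ray(a,[[40*1.4,195*1.4]],23))
st()
E
```

```text
t 2.05 pos [606.2 -99.1 164.4] F [ 0.4 -0.3  1.3] w -0.003
[[ 0.013 -0.049  0.999]
 [-0.006  0.999  0.049]
 [-1.    -0.006  0.012]]
[[592.30194635 -83.35932726  52.        ]] lid corner [[554.05359903 -40.8335128   76.        ]
 [573.80267999 -14.15684214  76.        ]] weight [[ 645.52922054 -241.00630012   23.        ]]
t 2.1 pos [607.6 -99.1 166.9] F [0.6 0.4 2.1] w -0.002
[[ 0.017 -0.049  0.999]
 [-0.006  0.999  0.049]
 [-1.    -0.007  0.016]]
```

>>> drive_tool([
  [-1.3, 1.1, -1, 0, 1, 0, 0],
  [0, 0, -1, 0, 0, 0, 0],
  [0, 0, 0, 0, 0, 0, 0],
])

```text
t: 2.4
eef_pos: [597.9, -88.1, 154.4]
tcp_rot: [[0.009, -0.05, 0.999], [-0.008, 0.999, 0.05], [-1.0, -0.008, 0.009]]
ft_force: [-0.6, -0.3, -0.6]
gripper_width: -0.002
```

>>> drive_tool([
  [-0.3, 0, -1, 0, 0.5, 0, 0],
  [0, 0, -1, 0, 0, 0, 0],
  [0, 0, -0.7, 0, 0, 0, 0],
  [0, 0, -0.5, 0, 0, 0, 0],
  [0, 0, -0.4, 0, 0, 0, 0],
])

```text
t: 2.9
eef_pos: [597.3, -88.9, 119.8]
tcp_rot: [[0.006, -0.05, 0.999], [-0.009, 0.999, 0.05], [-1.0, -0.009, 0.006]]
ft_force: [-0.8, 0.6, 4.2]
gripper_width: -0.003
```

>>> drive_tool([
  [0, 0, -0.2, 0, 0, 0, 0],
  [0, 0, -0.1, 0, 0, 0, 0],
  [0, 0, 0, 0, 0, 0, 0],
  [0, 0, 0, 0, 0, 0, 0],
])

```text
t: 3.3
eef_pos: [597.2, -88.9, 119.2]
tcp_rot: [[0.008, -0.05, 0.999], [-0.009, 0.999, 0.05], [-1.0, -0.009, 0.007]]
ft_force: [-1.7, -0.1, 3.5]
gripper_width: -0.001
```

>>> drive_tool([
  [0, -0.5, 2, 0, 0, 0, 0],
  [0, -1, 4, 0, 0, 0, 0],
  [0, -1, 4.5, 0, 0, 0, 0],
  [0, -1, 4, 0, 0, 0, 0],
  [0, 0, 3, 0, 0, 0, 0],
])

```text
t: 3.8
eef_pos: [593.5, -124.4, 294.5]
tcp_rot: [[-0.002, -0.05, 0.999], [-0.007, 0.999, 0.05], [-1.0, -0.007, -0.002]]
ft_force: [0.5, 0.2, -0.1]
gripper_width: -0.001
```

>>> drive_tool([
  [-3, -4, 0, 0, 0, 0, 0],
  [-3, -4, 0, 0, 0, 0, 0],
  [-3, -4, 0, 0, 0, 0, 0],
  [0, 0, 0, 0, 0, 0, 0],
  [0, 0, 0, 0, 0, 0, 0],
])

```text
t: 4.3
eef_pos: [503.5, -247.6, 299.4]
tcp_rot: [[0.007, -0.051, 0.999], [-0.011, 0.999, 0.051], [-1.0, -0.011, 0.007]]
ft_force: [1.3, 1.1, 0.3]
gripper_width: 0.002
```

```bash
python3 - <<'E'
from h import *
import pickle
st(); b=snap("side","s2"); c=snap("top","t2"); pickle.dump((b,c),open("c2.pkl","wb"))
cv2.imwrite("pics/z3.png",np.hstack([cv2.resize(c["color"][165:295,215:345],(400,400),interpolation=3),cv2.resize(b["color"][165:265,240:340],(400,400),interpolation=3)])[:,:,::-1])
E
```

```text
t 4.3 pos [ 503.5 -247.6  299.4] F [1.3 1.1 0.3] w 0.002
[[ 0.007 -0.051  0.999]
 [-0.011  0.999  0.051]
 [-1.    -0.011  0.007]]
```

View pics/z3.png

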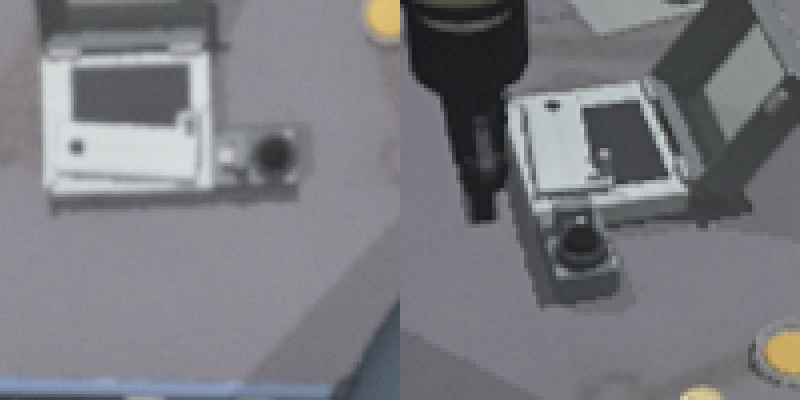

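```bash
python3 - <<'E'
from h import *
import pickle
b,c=pickle.load(open("c2.pkl","rb")); k=.325
T=lambda p:np.array(p)*k+[215,165]; S=lambda p:np.array(p)/4+[240,165]
pt=ray(c,[T((77,147))],41)[0]; ps=ray(b,[S((152,105))],41)[0]
print("pivot",pt.round(1),ps.round(1))
print("post top cam z67",ray(c,[T((183,116))],67).round(1),"side",ray(b,[S((205,152))],67).round(1))
print("slab corners z30",ray(c,[T((42,57)),T((208,50)),T((215,187)),T((45,192))],30).round(1))
pv=(pt+ps)/2
th=np.arctan2
for a in (0,.05,.1):
  for y in (3,):
    g=np.radians(y)-a; R=np.array([[np.cos(g),-np.sin(g)],[np.sin(g),np.cos(g)]])
    print(a,"post",pv[:2]+R@[34,-108],"out", pv[:2]+np.array([[np.cos(g+a-1.571),-np.sin(g+a-1.571)],[np.sin(g+a-1.571),np.cos(g+a-1.571)]])@[34,-108])
E
```

```text
pivot [597.3 108.7  41. ] [602.5 109.4  41. ]
post top cam z67 [[626.1   4.7  67. ]] side [[634.2   0.8  67. ]]
slab corners z30 [[689.5 148.2  30. ]
 [700.8 -17.9  30. ]
 [562.3 -28.1  30. ]
 [553.3 139.6  30. ]]
0 post [639.48876666   3.00021355] out [493.80244754  69.4886983 ]
0.05 post [634.13785107   1.15331728] out [493.80244754  69.4886983 ]
0.1 post [ 6.28701316e+02 -4.23836531e-01] out [493.80244754  69.4886983 ]
```

>>> drive_tool([
  [2.6, 4.2, 0, 0, 0, 0, 0],
  [2.6, 4.2, 0, 0, 0, 0, 0],
  [2.6, 4.2, 0, 0, 0, 0, 0],
  [2.6, 4.2, 0, 0, 0, 0, 0],
  [2.6, 4.2, 0, 0, 0, 0, 0],
])

```text
t: 4.9
eef_pos: [634.6, -33.3, 298.4]
tcp_rot: [[0.007, -0.051, 0.999], [-0.011, 0.999, 0.051], [-1.0, -0.012, 0.006]]
ft_force: [0.4, -1.4, 0.5]
gripper_width: 0.001
```

>>> drive_tool([
  [2.2, 3.8, -1, 0, 0, 0, 0],
  [0, 0, -4, 0, 0, 0, 0],
  [0, 0, -4, 0, 0, 0, 0],
  [0, 0, -3, 0, 0, 0, 0],
  [0, 0, 0, 0, 0, 0, 0],
])

```text
t: 5.4
eef_pos: [661.3, 22.6, 172.5]
tcp_rot: [[0.009, -0.069, 0.998], [-0.009, 0.998, 0.069], [-1.0, -0.01, 0.008]]
ft_force: [-0.8, -0.5, -0.3]
gripper_width: 0.002
```

```bash
python3 - <<'E'
from h import *
import pickle
a=snap("wrist","w3"); b=snap("side","s3"); st(); pickle.dump(a,open("c3.pkl","wb"))
cv2.imwrite("pics/z4.png",np.hstack([cv2.resize(a["color"],(400,300)),cv2.resize(b["color"][150:250,240:373],(400,300),interpolation=3)])[:,:,::-1])
E
```

```text
t 5.5 pos [663.1  22.1 177.2] F [ 0.3  0.3 -0.1] w -0.001
[[ 0.015 -0.068  0.998]
 [-0.009  0.998  0.069]
 [-1.    -0.01   0.014]]
```

View pics/z4.png

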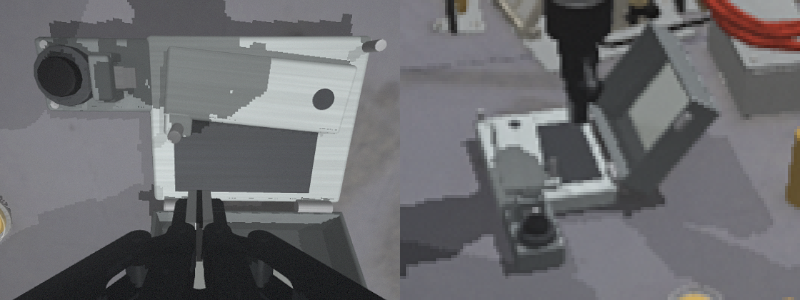

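```bash
python3 - <<'E'
from h import *
import pickle
a=pickle.load(open("c3.pkl","rb"))
cp=-np.array(a["R"]).T@np.array(a["t"]).ravel(); print("cam",cp)
print("pivot",ray(a,[[323*1.4,99*1.4]],41))
for uv in((177,124),(173,138),(185,122)):print(uv,ray(a,[np.array(uv)*1.4],67),ray(a,[np.array(uv)*1.4],41))
print("plate free end corners",ray(a,np.array([[168,48],[162,118],[353,68],[335,132]])*1.4,41).round(1))
for X in([630,1,41],[630,1,67]):print(proj(a,X)/1.4)
cv2.imwrite("pics/z5.png",cv2.resize(a["color"][120:240,200:360],(800,600),interpolation=3)[:,:,::-1])
E
```

```text
cam [582.00834994  17.74818586 241.55242654]
pivot [[600.07598949 110.69546063  41.        ]]
(177, 124) [[621.15871226   3.61145827  67.        ]] [[626.99025205   1.505759    41.        ]]
(173, 138) [[631.28268549   1.24741787  67.        ]] [[638.62221522  -1.21041086  41.        ]]
(185, 122) [[619.37594174   9.00596547  67.        ]] [[624.94193361   7.7037909   41.        ]]
plate free end corners [[572.2  -7.2  41. ]
 [623.1 -10.4  41. ]
 [577.  127.   41. ]
 [624.6 125.6  41. ]]
[[176.20064502 127.68891685]]
[[172.71342461 136.19874427]]
```

View pics/z5.png

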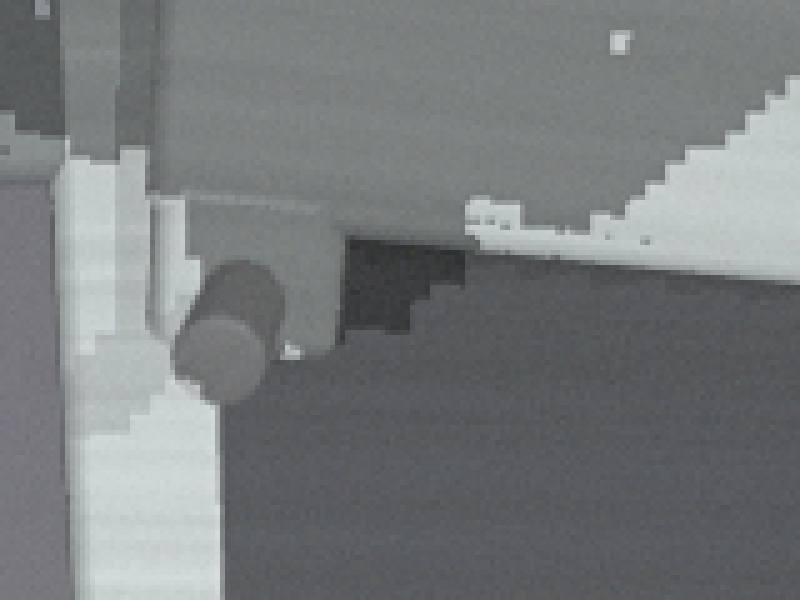

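>>> drive_tool([
  [0, -1.8, -2, 0, 1, 0, 0],
  [-0.2, 0, -2, 0, 0, 0, 0],
  [0, 0, -1.3, 0, 0, 0, 0],
  [0, 0, 0, 0, 0, 0, 0],
])

```text
t: 5.9
eef_pos: [664.9, 3.1, 129.6]
tcp_rot: [[0.007, -0.069, 0.998], [-0.009, 0.998, 0.069], [-1.0, -0.01, 0.006]]
ft_force: [-0.2, -0.1, -0.8]
gripper_width: -0.003
```

>>> drive_tool([
  [-0.8, 0.3, -0.7, 0, 0, 0, 0],
  [-0.8, 0.2, 0, 0, 0, 0, 0],
  [-1.0, -0.4, 0, 0, 0, 0, 0],
  [-1.0, -0.3, 0, 0, 0, 0, 0],
])

```text
t: 6.3
eef_pos: [630.6, 1.2, 127.1]
tcp_rot: [[0.013, -0.069, 0.998], [-0.009, 0.998, 0.069], [-1.0, -0.01, 0.012]]
ft_force: [1.0, -0.7, -0.1]
gripper_width: -0.001
```

```bash
python3 -c "
from h import *
st()"
```

```text
t 6.3 pos [630.6   1.2 127.1] F [ 1.  -0.7 -0.1] w -0.001
[[ 0.013 -0.069  0.998]
 [-0.009  0.998  0.069]
 [-1.    -0.01   0.012]]
```

>>> drive_tool([
  [-1.1, -0.2, -0.3, 0, 0.5, 0, 0],
  [-1.1, -0.2, 0, 0, 0, 0, 0],
  [-1.1, 0, 0, 0, 0, 0, 0],
  [-1.1, 0.1, 0, 0, 0, 0, 0],
])

```text
t: 6.7
eef_pos: [585.9, -2.1, 128.2]
tcp_rot: [[0.009, -0.069, 0.998], [-0.009, 0.998, 0.069], [-1.0, -0.009, 0.008]]
ft_force: [1.4, 0.8, -0.3]
gripper_width: 0.001
```

>>> drive_tool([
  [-1.0, 0.3, 0, 0, 0, 0, 0],
  [-1.0, 0.4, 0, 0, 0, 0, 0],
  [-0.9, 0.5, 0, 0, 0, 0, 0],
  [-0.9, 0.6, 0, 0, 0, 0, 0],
])

```text
t: 7.1
eef_pos: [546.3, 16.0, 131.0]
tcp_rot: [[0.012, -0.068, 0.998], [-0.009, 0.998, 0.068], [-1.0, -0.01, 0.011]]
ft_force: [2.4, -0.2, -1.4]
gripper_width: -0.004
```

>>> drive_tool([
  [-1.0, 0.3, -0.4, 0, 0.5, 0, 0],
  [-0.9, 0.5, -0.4, 0, 0, 0, 0],
  [-0.8, 0.7, -0.1, 0, 0, 0, 0],
  [-0.7, 0.8, 0, 0, 0, 0, 0],
])

```text
t: 7.5
eef_pos: [510.5, 40.9, 122.7]
tcp_rot: [[0.004, -0.068, 0.998], [-0.009, 0.998, 0.068], [-1.0, -0.009, 0.004]]
ft_force: [2.2, -0.9, 0.3]
gripper_width: 0.003
```

>>> drive_tool([
  [-0.4, 0.5, 0.1, 0, 0, 0, 0],
  [-0.3, 0.5, 0, 0, 0, 0, 0],
  [-0.2, 0.4, 0, 0, 0, 0, 0],
])

```text
t: 7.8
eef_pos: [500.7, 55.2, 124.0]
tcp_rot: [[0.005, -0.068, 0.998], [-0.014, 0.998, 0.068], [-1.0, -0.014, 0.005]]
ft_force: [16.1, -30.9, -5.4]
gripper_width: -0.003
```

```bash
python3 - <<'E'
from h import *
import pickle
a=snap("wrist","w4"); st(); c=snap("top","t4");pickle.dump((a,c),open("c4.pkl","wb"))
cv2.imwrite("pics/z6.png",np.hstack([cv2.resize(a["color"],(400,300)),cv2.resize(c["color"][165:265,215:348],(400,300),interpolation=3)])[:,:,::-1])
E
```

```text
t 7.85 pos [500.9  55.  124.1] F [  9.8 -20.6  -4. ] w -0.005
[[ 0.006 -0.068  0.998]
 [-0.015  0.998  0.068]
 [-1.    -0.015  0.005]]
```

View pics/z6.png

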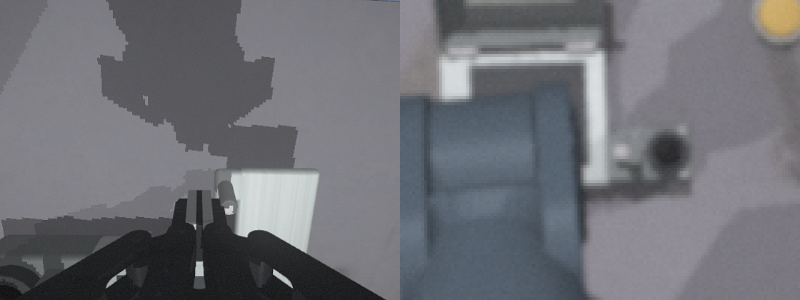

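>>> drive_tool([
  [0.5, -2, 0, 0, 0, 0, 0],
  [0, -2, 3, 0, 0, 0, 0],
  [0, -3, 4, 0, 0, 0, 0.7],
  [-0.5, -4, 2, 0, 0, 2, 0.7],
  [-0.5, -4.5, 0, 0, 0, 2, 0.7],
])

```text
t: 8.4
eef_pos: [494.8, -100.4, 216.4]
tcp_rot: [[0.004, -0.146, 0.989], [-0.016, 0.989, 0.146], [-1.0, -0.016, 0.001]]
ft_force: [1.2, -0.4, -1.0]
gripper_width: 0.509
```

>>> drive_tool([
  [-0.5, -4.5, 0, 0, 0, 2, 0.7],
  [-0.5, -4.5, 0, 0, 0, 2, 0.7],
  [-0.4, -4, 0, 0, 0, 0.5, 0.7],
  [0, -1, 0, 0, 0, 0, 0.7],
  [0, 0, 0, 0, 0, 0, 0.7],
])

```text
t: 8.9
eef_pos: [478.7, -249.3, 217.5]
tcp_rot: [[0.006, -0.224, 0.975], [-0.016, 0.975, 0.224], [-1.0, -0.017, 0.002]]
ft_force: [0.3, 0.8, -0.4]
gripper_width: 0.7
```

```bash
python3 - <<'E'
from h import *
import pickle
a=snap("wrist","w5"); s=st(); c=snap("top","t5"); b=snap("side","s5"); pickle.dump((a,b,c),open("c5.pkl","wb"))
hsv=cv2.cvtColor(a["color"],cv2.COLOR_RGB2HSV)
m=cv2.inRange(hsv,(45,70,30),(90,255,255)); m=cv2.morphologyEx(m,cv2.MORPH_CLOSE,np.ones((25,25)))
for q in cv2.findContours(m,0,1)[0]:
    if cv2.contourArea(q)<300: continue
    print(q.reshape(-1,2).min(0),q.reshape(-1,2).max(0),cv2.minAreaRect(ray(a,q.reshape(-1,2),12)[:,:2].astype(np.float32)))
cv2.imwrite("pics/z7.png",np.hstack([cv2.resize(a["color"],(400,300)),cv2.resize(c["color"][165:265,215:348],(400,300),interpolation=3)])[:,:,::-1])
E
```

```text
t 8.95 pos [ 478.7 -248.5  217.5] F [-0.7 -0.4 -0.7] w 0.698
[[ 0.006 -0.224  0.974]
 [-0.016  0.974  0.225]
 [-1.    -0.017  0.002]]
[497 362] [529 419] ((605.7138671875, -2.4762496948242188), (65.23511505126953, 24.79509925842285), 39.0715217590332)
[242  91] [282 265] ((470.5985107421875, -267.91339111328125), (138.14337158203125, 29.511274337768555), 12.270515441894531)
[ 0 80] [125 269] ((505.146240234375, -423.6202392578125), (68.55101013183594, 144.0585174560547), 78.68067169189453)
```

View pics/z7.png

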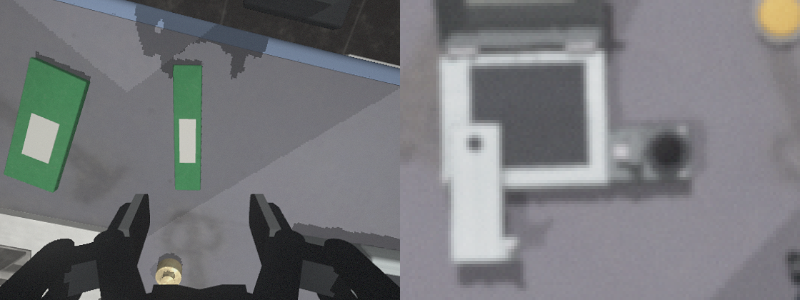

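>>> drive_tool([
  [-0.8, -2, -4, 1, 0, 0, 0.7],
  [0, 0, -3.5, 0, 0, 0, 0.7],
  [0, 0, -3, 0, 0, 0, 0.7],
  [0, 0, -1, 0, 0, 0, 0.7],
  [0, 0, 0, 0, 0, 0, 0.7],
])

```text
t: 9.55
eef_pos: [473.3, -261.0, 101.1]
tcp_rot: [[0.009, -0.235, 0.972], [0.002, 0.972, 0.235], [-1.0, -0.001, 0.009]]
ft_force: [0.3, -0.1, 0.5]
gripper_width: 0.702
```

```bash
python3 - <<'E'
from h import *
import pickle
st()
a,b,c=pickle.load(open("c5.pkl","rb"))
m=(c["color"].min(2)>150).astype(np.uint8)
T=lambda p:np.array(p,float)*.3325+[215,165]
print("piv",ray(c,[T((75,144))],41))
P=ray(c,T([[50,123],[102,123],[105,262],[52,262]]),41); print(P.round(1),P.mean(0).round(1))
gray=c["color"].mean(2)[205:255,220:265].astype(int)
# refine: rows below slab, threshold bright plate
m=((c["color"].mean(2)>165)).astype(np.uint8); m[:230]=0; m[256:]=0; m[:,:225]=0; m[:,250:]=0
q=max(cv2.findContours(m,0,1)[0],key=cv2.contourArea); p=ray(c,q.reshape(-1,2),41)[:,:2].astype(np.float32)
print(cv2.minAreaRect(p),p.min(0),p.max(0),cv2.fitLine(p,2,0,.01,.01).ravel())
E
```

```text
t 9.55 pos [ 473.3 -261.   101.1] F [ 0.3 -0.1  0.5] w 0.702
[[ 0.009 -0.235  0.972]
 [ 0.002  0.972  0.235]
 [-1.    -0.001  0.009]]
piv [[596.94668103 108.99364824  41.        ]]
[[617.8 135.   41. ]
 [619.1  82.5  41. ]
 [478.7  74.7  41. ]
 [477.4 127.4  41. ]] [548.3 104.9  41. ]
((512.977783203125, 106.0779800415039), (66.49788665771484, 53.588165283203125), 5.198156833648682) [477.8414   77.64521] [545.26587 132.50569] [9.9612272e-01 8.7974407e-02 5.1293774e+02 1.0541768e+02]
```

>>> drive_tool([
  [-0.3, -0.7, -1.3, 0, 0, -0.5, 0.7],
  [0, 0, -1.0, 0, 0, 0, 0.7],
  [0, 0, 0, 0, 0, 0, 0.7],
])

```text
t: 9.85
eef_pos: [472.0, -268.1, 79.4]
tcp_rot: [[0.013, -0.228, 0.974], [-0.0, 0.974, 0.228], [-1.0, -0.003, 0.012]]
ft_force: [-0.1, 0.2, 0.4]
gripper_width: 0.698
```

>>> drive_tool([
  [-0.1, 0, -0.6, 0, 0.6, 0, 0.5],
  [0, 0, 0, 0, 0, 0, 0.2],
  [0, 0, 0, 0, 0, 0, 0.2],
  [0, 0, 0, 0, 0, 0, 0.2],
  [0, 0, 0, 0, 0, 0, 0.2],
], force=30)

```text
t: 10.35
eef_pos: [471.8, -268.7, 74.4]
tcp_rot: [[0.003, -0.227, 0.974], [-0.001, 0.974, 0.227], [-1.0, -0.002, 0.003]]
ft_force: [0.0, 0.6, 0.2]
gripper_width: 0.337
```

>>> drive_tool([
  [0, 0, 0, 0, 0, 0, 0.1],
  [0, 0, 0, 0, 0, 0, 0.1],
])

```text
t: 10.55
eef_pos: [471.9, -268.7, 74.7]
tcp_rot: [[0.004, -0.228, 0.974], [-0.002, 0.974, 0.228], [-1.0, -0.002, 0.003]]
ft_force: [0.1, -0.6, 0.1]
gripper_width: 0.34
```

>>> drive_tool([
  [0, 0, 3, 0, 0, 0, 0.1],
  [0, 0, 4, 0, 0, 0, 0.1],
  [0, 1, 4, 0, 0, 0, 0.1],
  [0.5, 3, 1, 0, 0, -1, 0.1],
  [1, 4, 0, 0, 0, -2, 0.1],
])

```text
t: 11.05
eef_pos: [485.1, -189.4, 198.5]
tcp_rot: [[0.002, -0.17, 0.985], [-0.001, 0.985, 0.17], [-1.0, -0.001, 0.002]]
ft_force: [0.5, -0.4, -0.8]
gripper_width: 0.339
```

>>> drive_tool([
  [1, 4.2, 0, 0, 0, -2, 0.1],
  [1, 4.2, 0, 0, 0, -2, 0.1],
  [1, 4.2, 0, 0, 0, -2, 0.1],
  [1, 4.2, 0, 0, 0, -0.6, 0.1],
  [1, 4, 0, 0, 0, 0, 0.1],
])

```text
t: 11.55
eef_pos: [536.1, 26.0, 200.6]
tcp_rot: [[0.006, -0.046, 0.999], [-0.002, 0.999, 0.046], [-1.0, -0.002, 0.006]]
ft_force: [0.3, -0.2, -0.0]
gripper_width: 0.339
```

>>> drive_tool([
  [0.5, 3, 0, 0, 0, 0, 0.1],
  [0, 0, 0, 0, 0, 0, 0.1],
  [0, 0, 0, 0, 0, 0, 0.1],
])

```text
t: 11.85
eef_pos: [541.6, 62.4, 200.5]
tcp_rot: [[0.007, -0.052, 0.999], [-0.001, 0.999, 0.052], [-1.0, -0.002, 0.007]]
ft_force: [-0.6, -0.3, -0.8]
gripper_width: 0.337
```

>>> drive_tool([
  [0.5, 2.2, -1.5, 0, 0.4, 0.4, 0.1],
  [0.4, 2.1, -2, 0, 0, 0, 0.1],
  [0, 0, -1.5, 0, 0, 0, 0.1],
  [0, 0, 0, 0, 0, 0, 0.1],
  [0, 0, 0, 0, 0, 0, 0.1],
])

```text
t: 12.35
eef_pos: [551.1, 102.3, 150.1]
tcp_rot: [[0.001, -0.055, 0.999], [-0.002, 0.999, 0.055], [-1.0, -0.002, 0.001]]
ft_force: [-0.5, 0.0, -0.3]
gripper_width: 0.339
```

```bash
python3 - <<'E'
from h import *
import pickle
a=snap("wrist","w6"); s=st(); pickle.dump(a,open("c6.pkl","wb"))
cv2.imwrite("pics/z8.png",cv2.resize(a["color"][60:360,80:480],(800,600),interpolation=3)[:,:,::-1])
E
```

```text
t 12.4 pos [551.  102.2 150.1] F [-0.2 -0.1 -1. ] w 0.338
[[ 0.001 -0.054  0.999]
 [-0.002  0.999  0.054]
 [-1.    -0.002  0.001]]
```

View pics/z8.png

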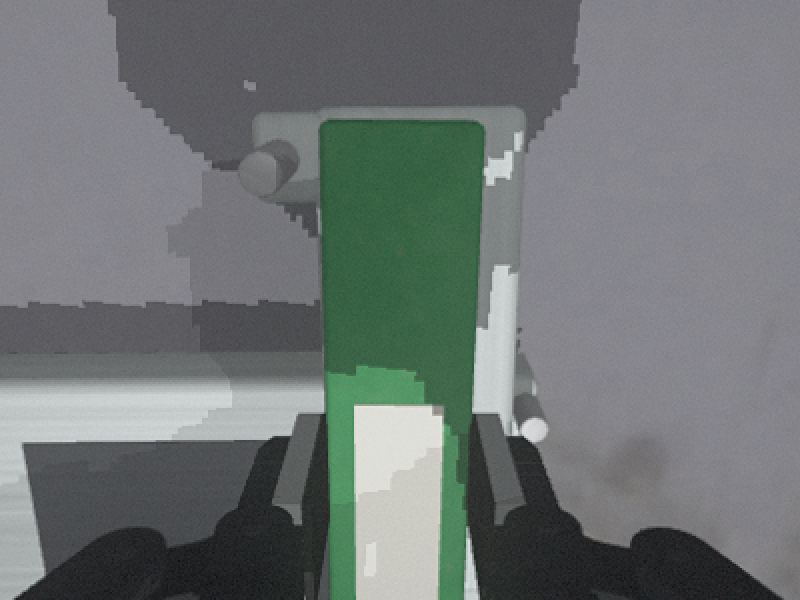

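```bash
python3 - <<'E'
from h import *
import pickle
a=pickle.load(open("c6.pkl","rb")); W=lambda p:np.array(p,float)/2+[80,60]
print("cam",(-np.array(a["R"]).T@np.array(a["t"]).ravel()).round(1))
print("pad front corners",ray(a,W([[319,122],[485,122]]),87.4).round(1))
print("pad sides further back",ray(a,W([[326,400],[472,400]]),87.4).round(1))
print("plate right edge",ray(a,W([[526,115],[518,280],[513,420]]),41).round(1),"front edge",ray(a,W([[320,107],[510,107]]),41).round(1))
print("post top",ray(a,W([[262,174]]),67).round(1))
E
```

```text
cam [472.2  98.  219.7]
pad front corners [[481.9  84.5  87.4]
 [480.3 113.8  87.4]]
pad sides further back [[535.8  87.   87.4]
 [534.2 116.2  87.4]]
plate right edge [[481.  128.8  41. ]
 [521.7 131.3  41. ]
 [561.2 134.2  41. ]] front edge [[481.8  79.9  41. ]
 [479.4 124.9  41. ]]
post top [[494.6  70.8  67. ]]
```

>>> drive_tool([
  [0, 0.4, -1, 0, 0, 0.4, 0.1],
  [0, 0, -1, 0, 0, 0, 0.1],
  [0, 0, -0.7, 0, 0, 0, 0.1],
  [0, 0, 0, 0, 0, 0, 0.1],
])

```text
t: 12.8
eef_pos: [551.7, 105.2, 122.6]
tcp_rot: [[0.003, -0.06, 0.998], [-0.002, 0.998, 0.06], [-1.0, -0.002, 0.003]]
ft_force: [0.5, 0.2, -0.7]
gripper_width: 0.335
```

>>> drive_tool([
  [-0.1, 0.1, -0.4, 0, 0, 0, 0.1],
  [0, 0, -0.2, 0, 0, 0, 0.1],
  [0, 0, 0, 0, 0, 0, 0.1],
])

```text
t: 13.1
eef_pos: [550.6, 106.2, 116.1]
tcp_rot: [[0.003, -0.06, 0.998], [-0.002, 0.998, 0.06], [-1.0, -0.002, 0.003]]
ft_force: [-0.6, 0.6, 0.1]
gripper_width: 0.341
```

>>> drive_tool([
  [0, 0, -0.1, 0, 0, 0, 0.1],
  [0, 0, 0, 0, 0, 0, 0.34],
  [0, 0, 0, 0, 0, 0, 0.4],
  [0, 0, 0, 0, 0, 0, 0.5],
  [0, 0, 0, 0, 0, 0, 0.55],
])

```text
t: 13.6
eef_pos: [551.0, 106.4, 115.7]
tcp_rot: [[0.004, -0.06, 0.998], [-0.001, 0.998, 0.06], [-1.0, -0.002, 0.004]]
ft_force: [0.3, -0.0, 0.1]
gripper_width: 0.547
```

>>> drive_tool([
  [0, 0, 0, 0, 0, 0, 0.6],
  [0, 0, 0, 0, 0, 0, 0.6],
  [0, 0, 1.5, 0, 0, 0, 0.6],
  [0, 0, 3, 0, 0, 0, 0.6],
  [0, 0, 4, 0, 0, 0, 0.6],
])

```text
t: 14.1
eef_pos: [548.1, 105.7, 198.1]
tcp_rot: [[-0.005, -0.06, 0.998], [-0.003, 0.998, 0.06], [-1.0, -0.003, -0.005]]
ft_force: [1.0, -0.0, -0.1]
gripper_width: 0.597
```

>>> drive_tool([
  [0, 0, 4, 0, 0, 0, 0.6],
  [-3, -3, 3, 0, 0, 0, 0.6],
  [-3, -4, 0, 0, 0, 0, 0.6],
  [0, -4.5, 0, 0, 0, 0, 0.6],
  [0, -4, 0, 0, 0, 0, 0.6],
])

```text
t: 14.6
eef_pos: [489.0, -47.6, 274.7]
tcp_rot: [[0.005, -0.067, 0.998], [-0.002, 0.998, 0.067], [-1.0, -0.002, 0.005]]
ft_force: [0.6, 0.1, -0.8]
gripper_width: 0.6
```

>>> drive_tool([
  [0, -4, 0, 0, 0, 0, 0.6],
  [0, -4, 0, 0, 0, 0, 0.6],
  [0, -2, 0, 0, 0, 0, 0.6],
  [0, 0, 0, 0, 0, 0, 0.6],
  [0, 0, 0, 0, 0, 0, 0.6],
])

```text
t: 15.1
eef_pos: [487.4, -155.9, 275.6]
tcp_rot: [[0.007, -0.062, 0.998], [-0.003, 0.998, 0.062], [-1.0, -0.003, 0.006]]
ft_force: [0.2, -0.7, -0.2]
gripper_width: 0.597
```

```bash
python3 - <<'E'
from h import *
import pickle
st(); c=snap("top","t7"); b=snap("side","s7"); pickle.dump((b,c),open("c7.pkl","wb"))
for n,cc in(("top",c),("side",b)):
    hsv=cv2.cvtColor(cc["color"],cv2.COLOR_RGB2HSV); m=cv2.inRange(hsv,(45,60,30),(90,255,255))
    m=cv2.morphologyEx(m,cv2.MORPH_CLOSE,cv2.getStructuringElement(2,(15,15)))
    for q in cv2.findContours(m,0,1)[0]:
        if cv2.contourArea(q)<100: continue
        p=ray(cc,q.reshape(-1,2),53)[:,:2].astype(np.float32); r=cv2.minAreaRect(p)
        if 400<r[0][0]<700 and abs(r[0][1])<500: print(n,r)
cv2.imwrite("pics/z9.png",np.hstack([cv2.resize(c["color"][175:275,205:305],(400,400),interpolation=3),cv2.resize(b["color"][165:265,220:320],(400,400),interpolation=3)])[:,:,::-1])
E
```

```text
t 15.1 pos [ 487.4 -155.9  275.6] F [ 0.2 -0.7 -0.2] w 0.597
[[ 0.007 -0.062  0.998]
 [-0.003  0.998  0.062]
 [-1.    -0.003  0.006]]
top ((499.18316650390625, -409.9996643066406), (57.581321716308594, 137.65301513671875), 78.91364288330078)
top ((548.2251586914062, 105.39195251464844), (141.81362915039062, 27.119985580444336), 1.393074631690979)
side ((502.8156433105469, -452.9074401855469), (59.25611114501953, 132.33009338378906), 78.92696380615234)
side ((571.3761596679688, 101.32917785644531), (98.93896484375, 42.372371673583984), 2.5916531085968018)
```

View pics/z9.png

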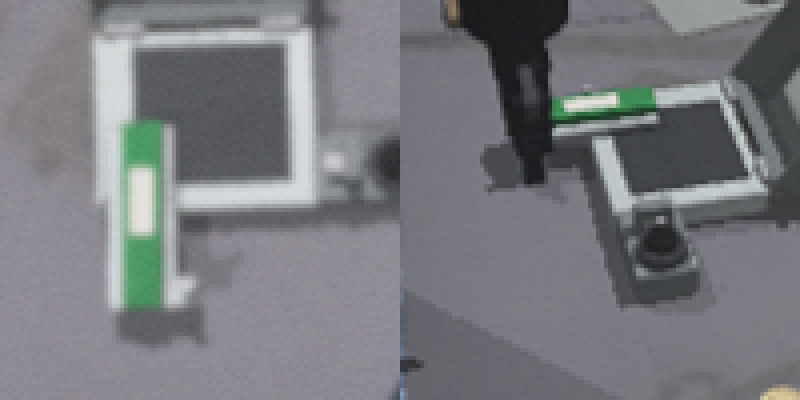

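```bash
python3 -c "
from h import *
bot.finish_job(); st()"
```

```text
the job is handed in; nothing more can be done
the job is handed in; nothing more can be done
```

The job is handed in, and my last pictures show every step met. The system reports no verdict, so this rests on my own measurements.

- **Lid:** I pressed the release button with shut fingers (about 4 N). The lid sprang open and was still open in the last pictures.
- **Plate:** I pushed the post round until the force rose to about 35 N at the stop. Afterwards the plate pointed straight out over the front of the jig.
- **Narrow pad:** I gripped it across its width at its centre, lowered it onto the plate and let go. In the last top picture:
  - It lies flat with its light patch up.
  - Its centre is at (548, 105) mm. The plate's centre is (548, 105) mm from the top camera and about (550, 107) mm from the wrist camera.
  - Its long axis is at about 1.4° and the plate's is 3–4°; the limit is about 9.7°.
- **Robot and other things:** When I handed in, the gripper was clear at about 275 mm height, 15.1 s into the run. I planned the moves to stay clear of the other loose things. I only re-measured the wide pad, and it had not moved.

**Checks that disagreed:**
- The plate's sideways centre came out between 105 and 108 mm depending on the view. That is within the 10 mm allowed.
- The side camera's reading of the pad's position was not usable, because the gripper hid part of it.

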